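# Bring up the next bottle and take off its cap of unknown thread

### The job

Turn the bottle carousel by its bar handle one notch anticlockwise (seen from above), so that the next bottle clicks into place at the front pin, then unscrew the cap of that bottle; some of these bottles have a left-handed thread, so try it gently both ways and find which way it loosens. Lift the cap off and finish while still holding it in the gripper, upright and well clear above the bottles (a good 3 cm or more), with the carousel still in its notch. Leave the loose things standing around alone.

Things in the scene. Friction and masses are not known exactly. Their poses are not given: they have to be found in the camera images.
- carousel (a joint): Round wooden turntable with six identical white bottles. Value in rad, 0 at the start, growing anticlockwise seen from above; vertical axis through knob. It clicks into notches at -1.047, 0 and +1.047 (one place is 60 degrees), pulls itself home when let go within 0.25 rad of one (up to 0.3 N m against the hand between notches), and stops at +-1.25.
- knob (a point): Centre of the dark bar handle on the turntable's central column, 147 mm above the worktop; it turns with the turntable. The bar is 52 mm long along this point's x, 18 mm wide along its y and 38 mm high (top at z = 166 mm).
- plate (a point): Centre of the turntable's top face, z = 22 mm; diameter 242 mm. The six bottle axes stand 88 mm from it, 60 degrees apart. Bottles: diameter 56 mm, shoulders from z = 70 to 83 mm, neck 31 mm; cap tops at z = 120 mm, lower than the bar handle's underside (128 mm); 42 mm free between neighbouring caps. Bottles are captive: they neither lift out nor turn.
- front_mark (a point): Top of the small steel pin on the lip of the fixed foot, 141 mm from the turntable's axis, z = 22 mm. It marks the front place and does not turn: a bottle is at the front when it stands in line between axis and pin.
- cap_centre (a point): Centre, half-way up, of the next bottle's cap: at the start one place clockwise of the front (seen from above); one notch anticlockwise brings it to the front. Round ridged steel cap, diameter 46 mm, 26 mm high (z = 94 to 120 mm while on), 0.05 kg, 11 mm free below it before the shoulder. z axis up; its x axis lies along knob's x within 0.2 rad while tight, and turns with the cap.
- cap_mouth (a point): Centre of the same cap's underside. Short thread of unknown hand, not visible from outside: some loosen anticlockwise, some clockwise. The tightening way it comes up hard within 0.25 rad and cannot be pulled off; the loosening way it turns easily and lifts straight off once turned by 0.75 to 1.8 rad. The neck reaches 22 mm up into the cap.
- by_espresso_cup_a: White espresso cup 63x82x56 mm with a handle; a loose bystander to leave alone. Origin at the centre of its underside.
- by_kitchen_timer: Wind-up kitchen timer, diameter 62 mm, 48 mm high; a loose bystander to leave alone. Origin at the centre of its underside.
- by_dosing_cup: Steel dosing cup, diameter 60 mm, 60 mm high; a loose bystander to leave alone. Origin at the centre of its underside.
- by_tumbler_a: Glass tumbler, diameter 60 mm, 90 mm high; a loose bystander to leave alone. Origin at the centre of its underside.
Things that resemble listed ones, but are neither listed nor needed, are in the scene too. There is more than one size of the part that bears cap_centre; the job needs the smallest.

How it is judged:
By the outcome, as a careful person would: the job done as asked, in the order asked, and still so for the second after the job is handed in, while the arm keeps its last pose, push and grip.
It also fails if it takes over 51 s, if anything falls off the work surface, if the arm or the gripper's body presses on something with over 40 N, if the wrist force passes 120 N, or if a joint passes its speed limit or range.

### The arm

A 7-joint arm with a two-finger parallel gripper is mounted at the origin on a cart in front of the work surface, level with it; the furniture and walls round the work are solid. World frame = base frame: x ahead of the robot, y to its left, z up, the work surface at z = 0. Lengths are in m, angles in rad, forces in N, time in s.
With the tool pointing down it reaches from about 0.425 to 0.875 m from the base axis. Payload 4.7 kg.
Tool frame: the origin (TCP) lies on the centre line of the jaws, within the pads' length; the fingertips stand 14 mm ahead of it and the grasp point (between the pads) lies 5 mm behind it; z points along the fingers, y is the line along which they close (so a half turn about z gives the same grasp; the last joint's range is limited). The gripper opens to 87 mm and grips with 3 to 60 N. Pads are 19 mm wide; open, the fingers measure 117 mm over their backs; the gripper's body (75 mm by 190 mm) begins 51 mm behind the grasp point.
Start: joints at [-1.235, 0.321, -0.07, 1.45, 0.023, 1.371, -0.057], TCP at [0.206, 0.617, 0.202] pointing down, gripper open.
Joint ranges: [-2.86, 2.86], [-0.3, 2.09], [-1.38, 1.24], [0.06, 2.45], [-1.56, 4.7], [0.09, 2.05], [-2.69, 2.69]. Speed limits (rad/s): [2.57, 2.57, 3.14, 3.14, 3.14, 3.14, 3.14].

### API

Orientations are given as a rotation vector (axis times angle).
In Python, from bench import * gives the robot as it stands.
- The arm moves only by the shell command python3 -m jog 'ROWS' [FORCE]. ROWS is JSON, a list of rows, each an object of numbers: "claw": the finger opening in mm, from 0 to 87; "dx", "dy", "dz": the shift along the tool's x, y, z in mm; "spin": the turn about the tool's z in degrees. In form: [{"claw": .., "dx": .., "dy": .., "dz": .., "spin": ..}, ...]. A call has 1 to 20 rows; each row is the pose to reach, as a shift and turn from the pose commanded when the call began, along the tool's axes at that moment; what a row does not reach only later rows make up. A row lasts 1/12 s, in which the tool goes at most 41.7 mm and 7.16 degrees, less where a joint would pass 70% of its speed; a pose out of reach is approached as far as the arm can. A call with a gripper value outside its range is refused whole. The fingers move at their own pace and stop on an object; FORCE is the grip in N (left out, the last holds). Time passes only in rows, so rows that repeat a pose let the fingers close. It gives the time, the measured TCP pose, the force, the opening and the grip force at its end, in the units of the state.
- get_state(): the state, without advancing time (a new reading comes with each control period).
- get_image(name): name is "side" or "top" or "wrist"; returns a dict with "frame" (480x640x3 uint8, red, green, blue), "depth" (480x640 float32, m along the optical axis (not along the pixel's ray), 0 where there is no reading), "K" (3x3 intrinsics, pixels), "T" (4x4, takes a point from camera to world coordinates); the wrist camera has in their place "mount" (4x4, takes a point from camera to tool coordinates, whose origin is the TCP and whose axes are the flange's). Camera axes: x right, y down, z forward; pixel columns grow to the right and rows downward; lengths in m; the calibration is good to about 2 mm. A picture is of the moment at which its call begins: read the wrist's pose just before it.
- close_job(): hands the job in; it is judged then, once.
The state is a dict: "time": time; "joint_positions": joint angles; "qd": joint speeds; "joint_torque": joint torques, N m; "position": TCP position; "tool_rot": TCP orientation; "ft_force": force on the tool from outside, world axes, zero at the start; "torque": the same for the moment, N m; "grip_width": opening from 0.0 (shut) to 1.0 (fully open); "grip_force": force on a finger pad.
Only numpy, scipy, OpenCV 4.12 (cv2) and the standard library are available. Lean on these libraries where they do the work, as an engineer would, in place of code of your own. Each camera call takes 0.05 s, during which the arm holds its last target. There are 200 camera calls.

## Working session

There is one attempt and no reset: what is moved stays moved. The work goes in short steps, Python scripts to look and compute and a shell command to move; the robot and the scene stay as the last step left them, time stands still between calls to the robot, and variables do not carry over. Pictures are saved under pics/ and viewed, at most 10 in all, crops included, and the job is handed in when it is done.

```bash
mkdir -p pics
cat > h.py <<'E'
from bench import *
import numpy as np, cv2
from scipy.spatial.transform import Rotation as R
def cam(n):
    s=get_state(); im=get_image(n)
    if n=='wrist':
        T=np.eye(4);T[:3,:3]=R.from_rotvec(s['tool_rot']).as_matrix();T[:3,3]=s['position'];im['T']=T@im['mount']
    return im
def cloud(im):
    d=im['depth'];v,u=np.mgrid[:480,:640];K=im['K']
    p=np.stack([(u-K[0,2])/K[0,0]*d,(v-K[1,2])/K[1,1]*d,d],-1)
    return p@im['T'][:3,:3].T+im['T'][:3,3]
def save(im,n): cv2.imwrite(n,im['frame'][...,::-1])
E
python3 - <<'E'
from h import *
s=get_state();print(s)
for n in('top','side'):
    im=cam(n);save(im,f'pics/{n}0.png');np.savez(f'/tmp/{n}0.npz',**im);print(im['T'].round(3).tolist(),im['K'].tolist())
E
```

```text
{'time': 0.0, 'joint_positions': array([-1.23491241,  0.32180781, -0.07014132,  1.45172127,  0.02261336,
        1.37079421, -0.05692812]), 'qd': array([ 6.74627588e-04,  3.36891031e-04, -1.98191534e-05, -6.00902706e-04,
        3.75707317e-04, -1.67144769e-04, -1.28124577e-03]), 'joint_torque': array([-4.84288521e-04, -4.91303623e+01, -4.04192191e-01, -3.12518585e+01,
       -6.37948955e-02,  4.42772184e-02,  1.90693208e-04]), 'position': array([0.20539517, 0.61604708, 0.20134864]), 'tool_rot': array([-5.03151507e-01, -3.10081895e+00,  3.03204336e-03]), 'ft_force': array([ 0.4030014 , -0.29956234, -0.08588011]), 'torque': array([ 0.03958597, -0.03410674,  0.01986593]), 'grip_force': 0.0, 'grip_width': 1.0001670057745584}
[[0.018, -0.997, 0.071, 0.432], [-1.0, -0.018, 0.009, 0.28], [-0.008, -0.071, -0.997, 1.343], [0.0, 0.0, 0.0, 1.0]] [[599.7432870975387, 0.0, 326.423410392643], [0.0, 599.7432870975387, 238.69095539702366], [0.0, 0.0, 1.0]]
[[1.0, 0.013, -0.028, 0.544], [0.031, -0.57, 0.821, -0.614], [-0.006, -0.821, -0.57, 0.761], [0.0, 0.0, 0.0, 1.0]] [[614.7636828956879, 0.0, 315.412563581903], [0.0, 614.7636828956879, 240.2316040376501], [0.0, 0.0, 1.0]]
```

View pics/top0.png

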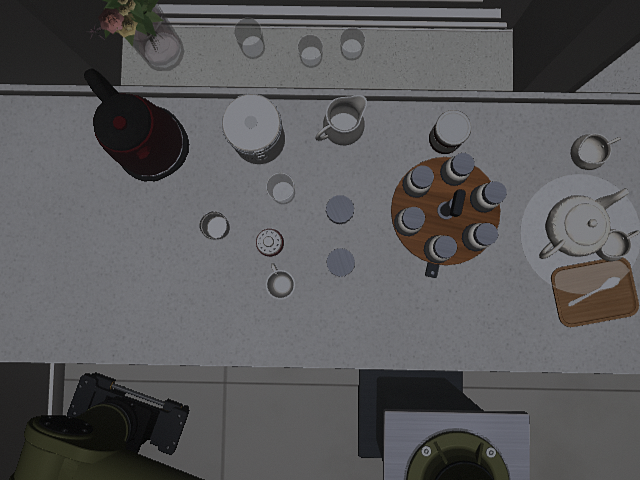

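View pics/side0.png

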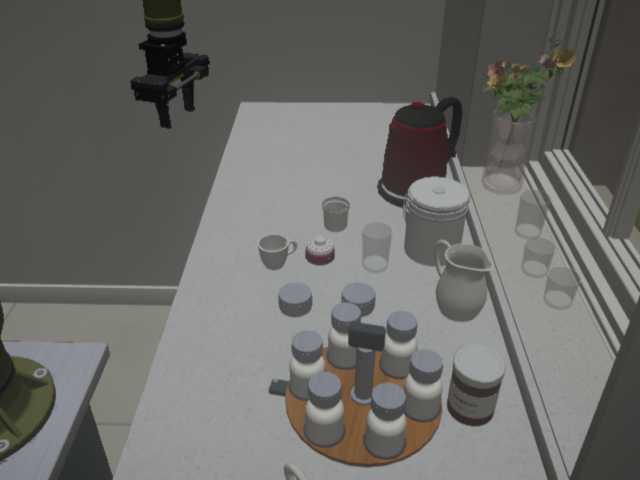

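Top view: carousel at about (446,211), bar handle at (457,203) and pin foot at (432,268). The front bottle is at (440,245), so the target bottle, one place clockwise, is the left one at about (410,218). Lookalikes are the loose lids at (340,209) and (340,262) and the five other bottle caps at (420,179), (458,166), (490,194), (483,234) and (440,245). The target is the cap at (410,218).

Run:
```python
from h import *
im=dict(np.load('/tmp/top0.npz'));P=cloud(im)
roi=np.zeros((480,640),bool);roi[150:285,385:515]=1
Z=P[...,2]
m=roi&(Z>.155)&(Z<.18);q=P[m];r=cv2.minAreaRect((q[:,:2]*1000).astype(np.float32));print('bar',len(q),np.median(q[:,2]),r)
m=(roi&(Z>.108)&(Z<.13)).astype(np.uint8)
n,l=cv2.connectedComponents(m)
for i in range(1,n):
    q=P[l==i]
    if len(q)>60:
        v,u=np.argwhere(l==i).mean(0);print('cap',u,v,len(q),cv2.minEnclosingCircle((q[:,:2]*1000).astype(np.float32)),q.mean(0).round(4))
m=roi&(Z>.017)&(Z<.03);q=P[m];print('plate',len(q),cv2.minEnclosingCircle((q[:,:2]*1000).astype(np.float32)))
for v,u in [(268,432),(272,432),(265,434)]: print(P[v,u])
f=im['frame'][150:290,380:520,::-1];cv2.imwrite('pics/c1.png',cv2.resize(f,None,fx=4,fy=4,interpolation=2))
```

```text
bar 246 0.1651170072012692 ((593.7130737304688, 30.06551170349121), (18.565824508666992, 52.328250885009766), 78.3124771118164)
cap 462.5352798053528 163.60827250608273 411 ((679.2517700195312, 11.940777778625488), 24.315534591674805) [0.6789 0.0132 0.1194]
cap 422.1154791154791 176.17690417690417 407 ((652.2235107421875, 94.89518737792969), 23.778276443481445) [0.6513 0.0962 0.1195]
cap 494.31042654028437 192.11374407582937 422 ((621.228759765625, -52.911277770996094), 23.464645385742188) [ 0.6208 -0.052   0.1194]
cap 413.1318407960199 217.51990049751242 402 ((565.6424560546875, 113.83272552490234), 23.124202728271484) [0.5654 0.114  0.1195]
cap 485.88221153846155 233.62980769230768 416 ((535.3521118164062, -35.53764724731445), 23.47538948059082) [ 0.5349 -0.0346  0.1198]
cap 445.002427184466 246.38106796116506 412 ((508.00897216796875, 48.12836837768555), 23.271678924560547) [0.5074 0.0486 0.1197]
plate 4891 ((590.9993896484375, 35.0450439453125), 141.13723754882812)
[0.46559279 0.05611798 0.00826181]
[0.45641382 0.05886681 0.02497261]
[0.47213679 0.05283449 0.01478011]
```

View pics/c1.png

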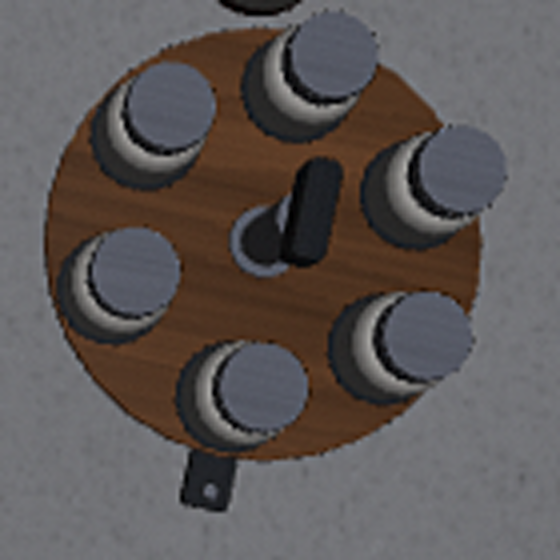

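The bar centre (0.594, 0.030), the mean of the six caps (0.593, 0.031), the 88 mm ring and the heights of 165 and 120 mm all agree with the description. The crop shows the front bottle at (262,388), in line with the pin at (210,490). The target cap is at (135,272), one place clockwise.

```bash
cat >> h.py <<'E'
def to(x,y,z,az):
    s=get_state();M=R.from_rotvec(s['tool_rot']).as_matrix()
    d=M.T@(np.array([x,y,z])-s['position'])*1000
    a=np.degrees(np.arctan2(M[1,1],M[0,1]))
    print('d',d.round(1),'yaz',a.round(2),'spin',(-(az-a+180)%360-180 if 0 else ((a-az+180)%360-180)).round(2),'tz',M[:,2].round(3),'t',s['time'],'q',s['joint_positions'].round(2),'f',s['ft_force'].round(1),'tq',s['torque'].round(2),'w',round(s['grip_width']*87,1),'gf',round(s['grip_force'],1))
E
python3 -c "
from h import *
to(.5933,.0306,.20,78.3)"
```

```text
d [-553.1 -432.8    2.3] yaz 71.56 spin -6.74 tz [-0.    -0.002 -1.   ] t 0.1 q [-1.23  0.32 -0.07  1.45  0.02  1.37 -0.06] f [-0.4 -0.1  0.1] tq [ 0.04 -0.01 -0.01] w 86.9 gf 0.0
```

```bash
python3 -m jog '[{"claw":60,"dx":-30,"dy":-23,"dz":0,"spin":0},{"claw":60,"dx":-60,"dy":-47,"dz":0,"spin":-1},{"claw":60,"dx":-91,"dy":-71,"dz":0,"spin":-2},{"claw":60,"dx":-122,"dy":-95,"dz":0,"spin":-3},{"claw":60,"dx":-153,"dy":-120,"dz":0,"spin":-4},{"claw":60,"dx":-184,"dy":-144,"dz":0,"spin":-5},{"claw":60,"dx":-215,"dy":-168,"dz":0,"spin":-6},{"claw":60,"dx":-246,"dy":-192,"dz":0,"spin":-6.7},{"claw":60,"dx":-277,"dy":-217,"dz":0,"spin":-6.7},{"claw":60,"dx":-308,"dy":-241,"dz":0,"spin":-6.7},{"claw":60,"dx":-339,"dy":-265,"dz":0,"spin":-6.7},{"claw":60,"dx":-370,"dy":-290,"dz":0,"spin":-6.7},{"claw":60,"dx":-401,"dy":-314,"dz":0,"spin":-6.7},{"claw":60,"dx":-432,"dy":-338,"dz":0,"spin":-6.7},{"claw":60,"dx":-463,"dy":-362,"dz":0,"spin":-6.7},{"claw":60,"dx":-494,"dy":-387,"dz":0,"spin":-6.7},{"claw":60,"dx":-525,"dy":-411,"dz":0,"spin":-6.7},{"claw":60,"dx":-545,"dy":-427,"dz":0,"spin":-6.7},{"claw":60,"dx":-553,"dy":-433,"dz":0,"spin":-6.7},{"claw":60,"dx":-553,"dy":-433,"dz":0,"spin":-6.7}]'
python3 - <<'E'
from h import *
to(.5933,.0306,.145,78.3)
im=cam('wrist');save(im,'pics/w1.png')
P=cloud(im);Z=P[...,2];q=P[(Z>.155)&(Z<.172)&(abs(P[...,0]-.593)<.06)&(abs(P[...,1]-.03)<.06)]
print(len(q),np.median(q[:,2]),cv2.minAreaRect((q[:,:2]*1000).astype(np.float32)))
E
```

```text
time: 1.77
position: [0.5938, 0.0277, 0.2019]
tool_rot: [-0.329, -3.124, 0.003]
ft_force: [0.0, -0.4, -0.5]
grip_width: 0.69
grip_force: 0.0
d [ 1.1  2.9 56.9] yaz 77.97 spin -0.33 tz [-0.001 -0.002 -1.   ] t 1.7667 q [-0.48  0.21  0.46  1.61 -0.09  1.34  1.35] f [ 0.  -0.4 -0.5] tq [-0.01  0.02 -0.02] w 60.0 gf 0.0
2144 0.16470298849570286 ((592.3968505859375, 31.29666519165039), (17.98789405822754, 50.98311233520508), 78.66757202148438)
```

View pics/w1.png

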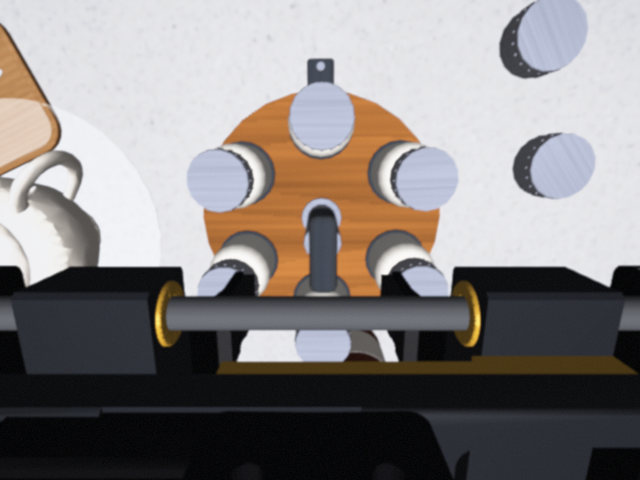

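The wrist view shows the bar at (322,245) under the jaws, the front cap at (321,118) in line with the pin at (320,70), and the target at (425,178). Its position agrees with the top view, so I descend and grip.

```bash
python3 -m jog '[{"claw":60,"dx":1,"dy":3,"dz":20,"spin":0},{"claw":60,"dx":1,"dy":3,"dz":40,"spin":0},{"claw":60,"dx":1,"dy":3,"dz":54,"spin":0},{"claw":60,"dx":1,"dy":3,"dz":57,"spin":0},{"claw":10,"dx":1,"dy":3,"dz":57,"spin":0},{"claw":10,"dx":1,"dy":3,"dz":57,"spin":0},{"claw":10,"dx":1,"dy":3,"dz":57,"spin":0},{"claw":10,"dx":1,"dy":3,"dz":57,"spin":0},{"claw":10,"dx":1,"dy":3,"dz":57,"spin":0},{"claw":10,"dx":1,"dy":3,"dz":57,"spin":0}]' 30
python3 -c "
from h import *
to(.5933,.0306,.145,138.3)"
```

```text
time: 2.65
position: [0.5933, 0.0341, 0.1461]
tool_rot: [0.321, 3.124, 0.001]
ft_force: [-0.2, 0.7, 0.9]
grip_width: 0.321
grip_force: 0.0
d [-0.7 -3.5  1.1] yaz 78.26 spin -60.04 tz [ 0.001  0.    -1.   ] t 2.65 q [-0.48  0.25  0.45  1.69 -0.11  1.23  1.35] f [-0.2  0.7  0.9] tq [0.06 0.03 0.01] w 27.9 gf 0.0
```

```bash
python3 -m jog '[{"claw":10,"dx":0,"dy":0,"dz":0,"spin":0},{"claw":10,"dx":0,"dy":0,"dz":0,"spin":0},{"claw":10,"dx":0,"dy":0,"dz":0,"spin":0},{"claw":10,"dx":0,"dy":0,"dz":0,"spin":0},{"claw":10,"dx":0,"dy":0,"dz":0,"spin":0}]' 30
python3 -c "
from h import *
to(.5933,.0306,.145,138.3)"
```

```text
time: 3.07
position: [0.5936, 0.0336, 0.1463]
tool_rot: [0.322, 3.123, 0.0]
ft_force: [-1.4, -3.0, 6.5]
grip_width: 0.117
grip_force: 2.7
d [-0.3 -3.   1.3] yaz 78.23 spin -60.07 tz [ 0.002 -0.    -1.   ] t 3.0667 q [-0.48  0.25  0.45  1.69 -0.11  1.23  1.35] f [-1.4 -3.   6.5] tq [-0.55  0.14  0.01] w 10.2 gf 2.7
```

Run:
```python
from h import *
im=cam('wrist');a=im['frame'][:,:,::-1];b=cam('side')['frame'][240:480,200:520,::-1]
cv2.imwrite('pics/w2.png',np.hstack([cv2.resize(a,(400,300)),cv2.resize(b,(400,300))]))
```

```text
(no output)
```

View pics/w2.png

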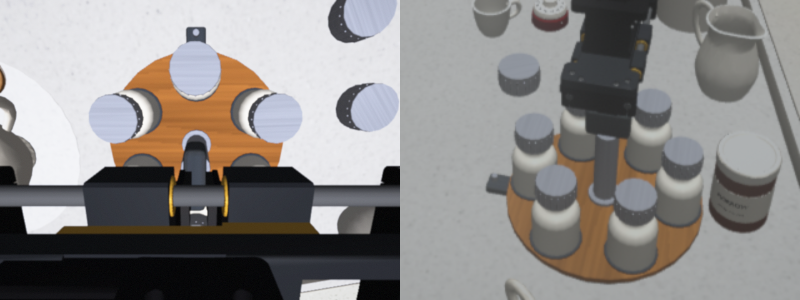

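The jaws sit on either side of the bar at (196,155), but the opening reads 10 mm where 18 mm is expected. I command a fully closed grip to see where it stops.

```bash
python3 -m jog '[{"claw":0,"dx":0,"dy":0,"dz":0,"spin":0},{"claw":0,"dx":0,"dy":0,"dz":0,"spin":0},{"claw":0,"dx":0,"dy":0,"dz":0,"spin":0},{"claw":0,"dx":0,"dy":0,"dz":0,"spin":0}]' 30
python3 -c "
from h import *
to(.5933,.0306,.145,138.3)"
```

```text
time: 3.5
position: [0.5938, 0.0348, 0.1464]
tool_rot: [0.321, 3.123, 0.002]
ft_force: [-0.3, -0.6, 4.4]
grip_width: 0.007
grip_force: 2.5
d [-0.3 -4.2  1.4] yaz 78.27 spin -60.03 tz [ 0.002  0.001 -1.   ] t 3.5 q [-0.48  0.25  0.45  1.69 -0.11  1.23  1.35] f [-0.3 -0.6  4.4] tq [-0.15  0.06 -0.01] w 0.6 gf 2.5
```

Run:
```python
from h import *
s=get_state()
im=cam('side');P=cloud(im)
def proj(im,p):
    q=np.linalg.inv(im['T'])@np.append(p,1);return (im['K']@(q[:3]/q[2]))[:2]
u,v=proj(im,s['position']);print(u,v)
f=im['frame'][:,:,::-1].copy()
f=cv2.convertScaleAbs(f[260:400,280:440],alpha=2.2,beta=20)
f=cv2.resize(f,None,fx=5,fy=4.2,interpolation=2)[:590]
for z,c in((0,(0,0,255)),(-.014,(0,255,0))):
    u,v=proj(im,s['position']+[0,0,z]);cv2.circle(f,(int((u-280)*5),int((v-260)*4.2)),4,c,-1)
cv2.imwrite('pics/s3.png',f)
w=cam('wrist');Q=cloud(w);d=w['depth']
print('wrist rows along col 322:')
for r in range(200,320,8): print(r,Q[r,314].round(3),Q[r,322].round(3))
```

```text
366.4490171404063 334.57939689356095
wrist rows along col 322:
200 [0.568 0.038 0.021] [0.57  0.044 0.022]
208 [0.574 0.036 0.026] [0.576 0.043 0.022]
216 [0.58  0.035 0.033] [0.582 0.042 0.027]
224 [0.58  0.036 0.065] [0.584 0.041 0.054]
232 [0.568 0.039 0.149] [0.57  0.043 0.143]
240 [0.569 0.039 0.163] [0.57  0.042 0.161]
248 [0.572 0.038 0.166] [0.573 0.042 0.164]
256 [0.575 0.037 0.167] [0.577 0.041 0.165]
264 [0.58  0.036 0.165] [0.58  0.04  0.165]
272 [0.583 0.036 0.166] [0.584 0.039 0.165]
280 [0.584 0.036 0.174] [0.585 0.039 0.174]
288 [0.584 0.036 0.183] [0.585 0.039 0.185]
296 [0.562 0.041 0.248] [0.562 0.043 0.249]
304 [0.562 0.041 0.252] [0.562 0.043 0.253]
312 [0.564 0.041 0.253] [0.564 0.042 0.252]
```

View pics/s3.png

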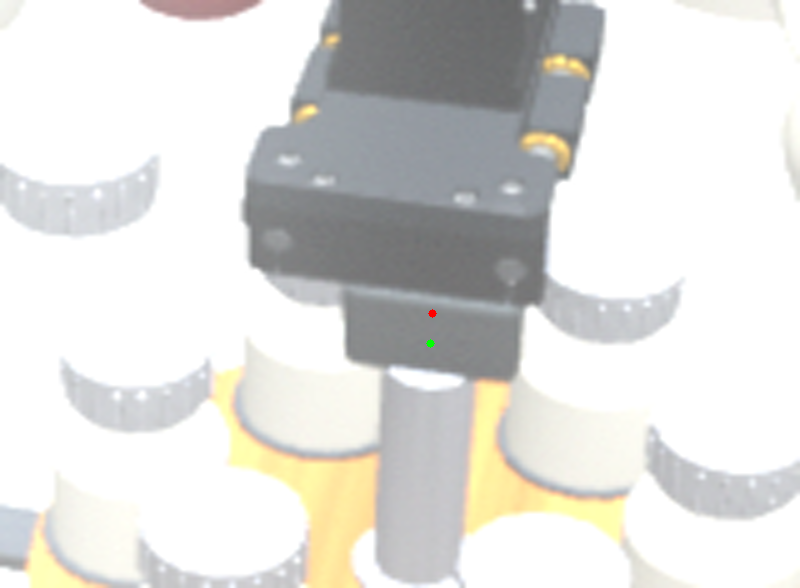

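Run:
```python
from h import *
w=cam('wrist');Q=cloud(w)
f=cv2.convertScaleAbs(w['frame'][200:340,240:400,::-1],alpha=2.5,beta=30)
cv2.imwrite('pics/w4.png',cv2.resize(f,None,fx=5,fy=4.2,interpolation=2))
s=get_state()
for p in ([0,0,0],[0,0,.014],[0,0,-.005]):
    q=np.linalg.inv(w['mount'])@np.append(p,1);print(p,(w['K']@(q[:3]/q[2]))[:2],q[:3].round(3))
for r in range(236,300,8): print(r,[tuple(Q[r,c].round(3)) for c in (290,300,308,332,340,350)])
```

```text
[0, 0, 0] [316.71574579 278.86110682] [-0.     0.02   0.192]
[0, 0, 0.014] [316.77369059 270.47030589] [-0.     0.016  0.206]
[0, 0, -0.005] [316.69301459 282.1527389 ] [-0.     0.021  0.187]
236 [(np.float64(0.595), np.float64(0.011), np.float64(0.022)), (np.float64(0.567), np.float64(0.032), np.float64(0.155)), (np.float64(0.568), np.float64(0.036), np.float64(0.156)), (np.float64(0.601), np.float64(0.047), np.float64(0.028)), (np.float64(0.604), np.float64(0.053), np.float64(0.022)), (np.float64(0.606), np.float64(0.062), np.float64(0.02))]
244 [(np.float64(0.602), np.float64(0.009), np.float64(0.021)), (np.float64(0.569), np.float64(0.032), np.float64(0.163)), (np.float64(0.57), np.float64(0.036), np.float64(0.164)), (np.float64(0.609), np.float64(0.045), np.float64(0.022)), (np.float64(0.611), np.float64(0.052), np.float64(0.022)), (np.float64(0.613), np.float64(0.061), np.float64(0.02))]
252 [(np.float64(0.585), np.float64(0.02), np.float64(0.112)), (np.float64(0.572), np.float64(0.031), np.float64(0.166)), (np.float64(0.573), np.float64(0.035), np.float64(0.166)), (np.float64(
[... 1247 characters left out ...]
64(0.556), np.float64(0.037), np.float64(0.253)), (np.float64(0.558), np.float64(0.038), np.float64(0.249)), (np.float64(0.584), np.float64(0.033), np.float64(0.179)), (np.float64(0.584), np.float64(0.043), np.float64(0.183)), (np.float64(0.558), np.float64(0.048), np.float64(0.253)), (np.float64(0.558), np.float64(0.05), np.float64(0.254))]
292 [(np.float64(0.555), np.float64(0.037), np.float64(0.259)), (np.float64(0.56), np.float64(0.038), np.float64(0.247)), (np.float64(0.584), np.float64(0.033), np.float64(0.189)), (np.float64(0.584), np.float64(0.043), np.float64(0.193)), (np.float64(0.56), np.float64(0.047), np.float64(0.253)), (np.float64(0.558), np.float64(0.049), np.float64(0.258))]
```

View pics/w4.png

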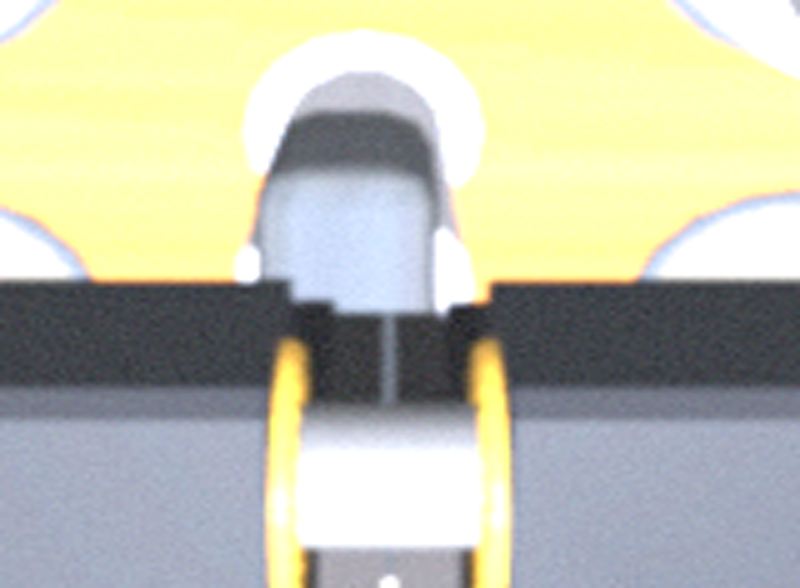

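The closed fingers stand on top of the bar (crop (390,350)), with the fingertips at z of about 0.167. The state says the TCP is at 0.146. I check the real fingertip offset in the earlier side picture, where the arm was in free air.

Run:
```python
from h import *
im=dict(np.load('/tmp/side0.npz'));P=cloud(im)
p=np.array([.2057,.6165,.2015])
for dz in(0,-.014,.005,.02,.036,.056):
    q=np.linalg.inv(im['T'])@np.append(p+[0,0,dz],1);print(dz,(im['K']@(q[:3]/q[2]))[:2].round(1))
sel=np.zeros((480,640),bool);sel[50:135,125:215]=1
m=sel&(np.linalg.norm(P[...,:2]-p[:2],axis=-1)<.13)&(P[...,2]>.1)
q=P[m];print(len(q))
for z in np.arange(.16,.32,.01):
    k=q[(q[:,2]>=z)&(q[:,2]<z+.01)]
    if len(k): print(round(z,2),len(k),k.min(0).round(3),k.max(0).round(3))
```

```text
0 [178.8 126.9]
-0.014 [179.7 132.8]
0.005 [178.5 124.7]
0.02 [177.6 118.3]
0.036 [176.6 111.3]
0.056 [175.4 102.5]
3398
0.22 83 [0.178 0.561 0.221] [0.234 0.666 0.23 ]
0.23 88 [0.18  0.559 0.23 ] [0.233 0.667 0.24 ]
0.24 92 [0.18  0.558 0.24 ] [0.234 0.664 0.25 ]
0.25 94 [0.178 0.557 0.25 ] [0.235 0.665 0.26 ]
0.26 108 [0.177 0.557 0.26 ] [0.235 0.672 0.27 ]
0.27 97 [0.178 0.554 0.27 ] [0.237 0.669 0.28 ]
0.28 29 [0.176 0.539 0.28 ] [0.239 0.672 0.29 ]
0.29 214 [0.144 0.518 0.29 ] [0.268 0.686 0.3  ]
0.3 410 [0.143 0.519 0.3  ] [0.27  0.689 0.31 ]
0.31 343 [0.142 0.515 0.31 ] [0.271 0.698 0.32 ]
```

The side picture confirms it. The real fingertips are 21 mm above the reported TCP, so the reported point lies 34.5 mm too far ahead, and the body's underside fits that offset as well. I correct by going 35 mm lower, and 3.5 mm in -y.

```bash
python3 -m jog '[{"claw":50,"dx":0,"dy":-2,"dz":-5,"spin":0},{"claw":50,"dx":0,"dy":-3.5,"dz":-6,"spin":0},{"claw":50,"dx":0,"dy":-3.5,"dz":-6,"spin":0},{"claw":50,"dx":0,"dy":-3.5,"dz":-6,"spin":0},{"claw":50,"dx":0,"dy":-3.5,"dz":-6,"spin":0},{"claw":50,"dx":0,"dy":-3.5,"dz":-6,"spin":0},{"claw":50,"dx":0,"dy":-3.5,"dz":10,"spin":0},{"claw":50,"dx":0,"dy":-3.5,"dz":25,"spin":0},{"claw":50,"dx":0,"dy":-3.5,"dz":35,"spin":0},{"claw":50,"dx":0,"dy":-3.5,"dz":35,"spin":0},{"claw":5,"dx":0,"dy":-3.5,"dz":35,"spin":0},{"claw":5,"dx":0,"dy":-3.5,"dz":35,"spin":0},{"claw":5,"dx":0,"dy":-3.5,"dz":35,"spin":0},{"claw":5,"dx":0,"dy":-3.5,"dz":35,"spin":0},{"claw":5,"dx":0,"dy":-3.5,"dz":35,"spin":0},{"claw":5,"dx":0,"dy":-3.5,"dz":35,"spin":0},{"claw":5,"dx":0,"dy":-3.5,"dz":35,"spin":0},{"claw":5,"dx":0,"dy":-3.5,"dz":35,"spin":0},{"claw":5,"dx":0,"dy":-3.5,"dz":35,"spin":0}]' 30
python3 -c "
from h import *
to(.5933,.0306,.1105,138.3)"
```

```text
time: 5.23
position: [0.5925, 0.0309, 0.1109]
tool_rot: [0.321, 3.124, 0.001]
ft_force: [0.2, 0.5, 2.1]
grip_width: 0.204
grip_force: 30.0
d [-0.8 -0.2  0.4] yaz 78.27 spin -60.03 tz [ 0.001  0.    -1.   ] t 5.2333 q [-0.47  0.27  0.44  1.73 -0.13  1.17  1.37] f [0.2 0.5 2.1] tq [0.13 0.03 0.04] w 17.8 gf 30.0
```

Gripped at 17.8 mm and 30 N. Now I turn it 60° anticlockwise.

```bash
python3 -m jog '[{"claw":5,"dx":0,"dy":0,"dz":0,"spin":-3},{"claw":5,"dx":0,"dy":0,"dz":0,"spin":-8},{"claw":5,"dx":0,"dy":0,"dz":0,"spin":-14},{"claw":5,"dx":0,"dy":0,"dz":0,"spin":-20},{"claw":5,"dx":0,"dy":0,"dz":0,"spin":-26},{"claw":5,"dx":0,"dy":0,"dz":0,"spin":-32},{"claw":5,"dx":0,"dy":0,"dz":0,"spin":-38},{"claw":5,"dx":0,"dy":0,"dz":0,"spin":-44},{"claw":5,"dx":0,"dy":0,"dz":0,"spin":-50},{"claw":5,"dx":0,"dy":0,"dz":0,"spin":-55},{"claw":5,"dx":0,"dy":0,"dz":0,"spin":-59},{"claw":5,"dx":0,"dy":0,"dz":0,"spin":-60.5},{"claw":5,"dx":0,"dy":0,"dz":0,"spin":-60},{"claw":5,"dx":0,"dy":0,"dz":0,"spin":-60},{"claw":5,"dx":0,"dy":0,"dz":0,"spin":-60}]'
python3 -c "
from h import *
to(.5933,.0306,.1105,138.3)"
```

```text
time: 6.48
position: [0.5928, 0.0303, 0.1109]
tool_rot: [-1.282, 2.867, -0.001]
ft_force: [1.3, -0.6, 2.3]
grip_width: 0.2
grip_force: 30.0
d [-0.6 -0.2  0.4] yaz 138.18 spin -0.12 tz [ 0.001 -0.    -1.   ] t 6.4833 q [-0.36  0.27  0.31  1.72 -0.09  1.16  2.38] f [ 1.3 -0.6  2.3] tq [-0.04 -0.18 -0.07] w 17.4 gf 30.0
```

```bash
python3 -m jog '[{"claw":60,"dx":0,"dy":0,"dz":0,"spin":0},{"claw":60,"dx":0,"dy":0,"dz":0,"spin":0},{"claw":60,"dx":0,"dy":0,"dz":0,"spin":0},{"claw":60,"dx":0,"dy":0,"dz":0,"spin":0},{"claw":60,"dx":0,"dy":0,"dz":0,"spin":0},{"claw":60,"dx":0,"dy":0,"dz":0,"spin":0},{"claw":60,"dx":0,"dy":0,"dz":-20,"spin":0},{"claw":60,"dx":0,"dy":0,"dz":-55,"spin":0},{"claw":60,"dx":0,"dy":0,"dz":-80,"spin":0},{"claw":60,"dx":0,"dy":0,"dz":-90,"spin":10},{"claw":60,"dx":0,"dy":0,"dz":-90,"spin":20},{"claw":60,"dx":0,"dy":0,"dz":-90,"spin":30},{"claw":60,"dx":0,"dy":0,"dz":-90,"spin":40},{"claw":60,"dx":0,"dy":0,"dz":-90,"spin":50},{"claw":60,"dx":0,"dy":0,"dz":-90,"spin":60},{"claw":60,"dx":0,"dy":0,"dz":-90,"spin":60},{"claw":60,"dx":0,"dy":0,"dz":-90,"spin":60}]'
python3 - <<'E'
from h import *
to(.5071,.0484,.15,78.3)
im=cam('wrist');save(im,'pics/w5.png')
P=cloud(im);Z=P[...,2]
m=((Z>.113)&(Z<.126)).astype(np.uint8);n,l=cv2.connectedComponents(m)
for i in range(1,n):
    q=P[l==i]
    if len(q)>600: print('cap',np.argwhere(l==i).mean(0).round(),len(q),cv2.minEnclosingCircle((q[:,:2]*1000).astype(np.float32)),q.mean(0).round(4))
E
```

```text
time: 7.9
position: [0.5921, 0.0305, 0.2002]
tool_rot: [-0.257, -3.131, 0.0]
ft_force: [0.2, -0.0, -0.6]
grip_width: 0.688
grip_force: 0.0
d [86.8  3.8 50.2] yaz 80.6 spin 2.3 tz [-0. -0. -1.] t 7.9 q [-0.45  0.21  0.41  1.62 -0.08  1.34  1.38] f [ 0.2 -0.  -0.6] tq [ 0.01 -0.04  0.01] w 59.9 gf 0.0
cap [119. 324.] 3548 ((507.0491027832031, 49.68737030029297), 23.598379135131836) [0.5069 0.0497 0.1194]
cap [178. 217.] 3230 ((534.0791015625, -33.42551803588867), 23.569616317749023) [ 0.5336 -0.0329  0.1192]
cap [172.  20.] 981 ((507.66925048828125, -173.72679138183594), 24.727502822875977) [ 0.5064 -0.1711  0.119 ]
cap [188. 425.] 3171 ((565.7715454101562, 114.53706359863281), 23.344083786010742) [0.5653 0.1141 0.1192]
cap [244.  16.] 1445 ((559.1958618164062, -200.48350524902344), 30.91449737548828) [ 0.5572 -0.1944  0.118 ]
cap [279. 211.] 1092 ((610.578857421875, -54.82112121582031), 20.54252052307129) [ 0.6081 -0.0551  0.119 ]
cap [345. 313.] 1633 ((678.3596801757812, 12.63248062133789), 23.312528610229492) [0.6762 0.0132 0.1192]
```

View pics/w5.png

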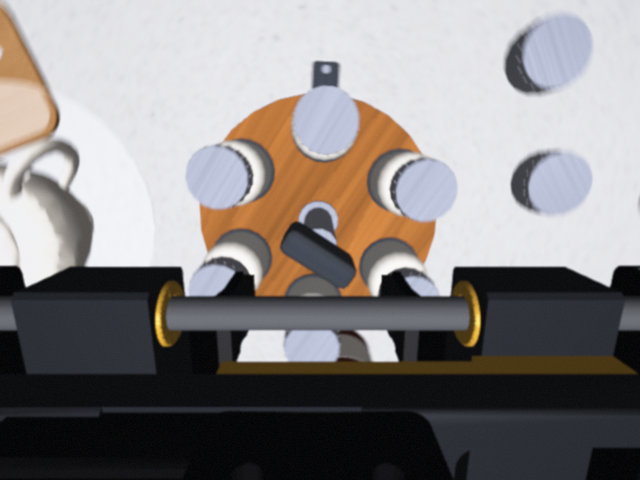

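The bar is now at (318,255), turned 60°. The next bottle's cap at (325,122) stands in line with the pin at (325,70), at (0.507, 0.049, 0.119), so the notch has clicked. Now I go onto the cap, staying high on it so that the body clears the bar.

```bash
python3 -m jog '[{"claw":66,"dx":25,"dy":1,"dz":0,"spin":6},{"claw":66,"dx":55,"dy":3,"dz":0,"spin":12},{"claw":66,"dx":80,"dy":4,"dz":0,"spin":18},{"claw":66,"dx":87,"dy":4.6,"dz":10,"spin":24},{"claw":66,"dx":87,"dy":4.6,"dz":35,"spin":30},{"claw":66,"dx":87,"dy":4.6,"dz":50,"spin":32.6},{"claw":66,"dx":87,"dy":4.6,"dz":50,"spin":32.6},{"claw":66,"dx":87,"dy":4.6,"dz":50,"spin":32.6}]'
python3 - <<'E'
from h import *
to(.507,.0493,.08,48)
E
```

```text
time: 8.62
position: [0.5065, 0.0486, 0.1501]
tool_rot: [-1.112, -2.937, 0.002]
ft_force: [0.1, -0.2, 0.6]
grip_width: 0.757
grip_force: 0.0
d [-0.   0.9 70.1] yaz 48.54 spin 0.54 tz [-0.001 -0.001 -1.   ] t 8.6167 q [-0.54  0.05  0.4   1.88 -0.02  1.22  0.72] f [ 0.1 -0.2  0.6] tq [-0.04 -0.01  0.04] w 65.8 gf 0.0
```

```bash
python3 -m jog '[{"claw":66,"dx":0,"dy":0.5,"dz":25,"spin":0},{"claw":66,"dx":0,"dy":0.5,"dz":45,"spin":0},{"claw":66,"dx":0,"dy":0.5,"dz":62,"spin":0},{"claw":66,"dx":0,"dy":0.5,"dz":70,"spin":0},{"claw":66,"dx":0,"dy":0.5,"dz":70,"spin":0},{"claw":30,"dx":0,"dy":0.5,"dz":70,"spin":0},{"claw":30,"dx":0,"dy":0.5,"dz":70,"spin":0},{"claw":30,"dx":0,"dy":0.5,"dz":70,"spin":0},{"claw":30,"dx":0,"dy":0.5,"dz":70,"spin":0},{"claw":30,"dx":0,"dy":0.5,"dz":70,"spin":0},{"claw":30,"dx":0,"dy":0.5,"dz":70,"spin":0},{"claw":30,"dx":0,"dy":0.5,"dz":70,"spin":0},{"claw":30,"dx":0,"dy":0.5,"dz":70,"spin":0}]' 15
python3 -c "
from h import *
to(.507,.0493,.08,48)"
python3 -m jog '[{"claw":30,"dx":0,"dy":0,"dz":0,"spin":-2},{"claw":30,"dx":0,"dy":0,"dz":0,"spin":-5},{"claw":30,"dx":0,"dy":0,"dz":0,"spin":-8},{"claw":30,"dx":0,"dy":0,"dz":0,"spin":-8}]'
python3 -c "
from h import *
to(.507,.0493,.08,48)"
```

```text
time: 9.7
position: [0.508, 0.0493, 0.0813]
tool_rot: [1.116, 2.936, 0.001]
ft_force: [-0.6, -0.0, 5.5]
grip_width: 0.514
grip_force: 15.0
d [ 0.7 -0.7  1.3] yaz 48.37 spin 0.37 tz [ 0.001  0.    -1.   ] t 9.7 q [-0.53  0.12  0.41  1.96 -0.06  1.07  0.75] f [-0.6 -0.   5.5] tq [-0.13  0.14 -0.02] w 44.7 gf 15.0
time: 10.03
position: [0.5082, 0.0495, 0.0812]
tool_rot: [0.906, 3.006, 0.002]
ft_force: [-0.1, -0.0, 5.0]
grip_width: 0.513
grip_force: 15.0
d [ 0.9 -0.8  1.2] yaz 56.45 spin 8.45 tz [ 0.002  0.001 -1.   ] t 10.0333 q [-0.52  0.12  0.4   1.95 -0.05  1.07  0.88] f [-0.1 -0.   5. ] tq [0.01 0.03 0.07] w 44.7 gf 15.0
```

```bash
python3 -m jog '[{"claw":30,"dx":0,"dy":0,"dz":0,"spin":-3},{"claw":30,"dx":0,"dy":0,"dz":0,"spin":-6},{"claw":30,"dx":0,"dy":0,"dz":0,"spin":-9},{"claw":30,"dx":0,"dy":0,"dz":0,"spin":-12},{"claw":30,"dx":0,"dy":0,"dz":0,"spin":-12}]'
python3 -c "
from h import *
to(.507,.0493,.08,48)"
```

```text
time: 10.45
position: [0.5082, 0.0495, 0.0812]
tool_rot: [0.587, 3.084, 0.001]
ft_force: [0.5, 0.6, 5.6]
grip_width: 0.516
grip_force: 15.0
d [ 1.1 -0.7  1.2] yaz 68.44 spin 20.44 tz [ 0.002  0.001 -1.   ] t 10.45 q [-0.51  0.12  0.38  1.95 -0.05  1.07  1.09] f [0.5 0.6 5.6] tq [ 0.02  0.03 -0.01] w 44.9 gf 15.0
```

```bash
python3 -m jog '[{"claw":30,"dx":0,"dy":0,"dz":0,"spin":5},{"claw":30,"dx":0,"dy":0,"dz":0,"spin":10},{"claw":30,"dx":0,"dy":0,"dz":0,"spin":15},{"claw":30,"dx":0,"dy":0,"dz":0,"spin":20},{"claw":30,"dx":0,"dy":0,"dz":0,"spin":24},{"claw":30,"dx":0,"dy":0,"dz":0,"spin":24}]'
python3 -c "
from h import *
to(.507,.0493,.08,48)"
python3 -m jog '[{"claw":30,"dx":0,"dy":0,"dz":0,"spin":4},{"claw":30,"dx":0,"dy":0,"dz":0,"spin":8},{"claw":30,"dx":0,"dy":0,"dz":0,"spin":12},{"claw":30,"dx":0,"dy":0,"dz":0,"spin":12}]'
python3 -c "
from h import *
to(.507,.0493,.08,48)"
```

```text
time: 10.95
position: [0.5082, 0.0495, 0.0812]
tool_rot: [1.223, 2.892, 0.002]
ft_force: [0.3, 0.2, 5.6]
grip_width: 0.515
grip_force: 15.0
d [ 0.7 -1.   1.2] yaz 44.14 spin -3.86 tz [ 0.002  0.    -1.   ] t 10.95 q [-0.53  0.12  0.41  1.96 -0.06  1.07  0.67] f [0.3 0.2 5.6] tq [-0.08  0.02 -0.01] w 44.8 gf 15.0
time: 11.28
position: [0.5084, 0.0497, 0.0812]
tool_rot: [1.516, 2.75, 0.003]
ft_force: [1.7, 0.3, 5.5]
grip_width: 0.516
grip_force: 15.0
d [ 0.4 -1.4  1.2] yaz 32.26 spin -15.74 tz [ 0.002  0.001 -1.   ] t 11.2833 q [-0.55  0.12  0.43  1.96 -0.06  1.07  0.47] f [1.7 0.3 5.5] tq [ 0.01 -0.19  0.12] w 44.9 gf 15.0
```

```bash
python3 -m jog '[{"claw":30,"dx":0,"dy":0,"dz":0,"spin":3},{"claw":30,"dx":0,"dy":0,"dz":0,"spin":6},{"claw":30,"dx":0,"dy":0,"dz":0,"spin":6}]'
python3 -c "
from h import *
to(.507,.0493,.08,48)"
```

```text
time: 11.53
position: [0.5083, 0.0502, 0.0811]
tool_rot: [1.654, 2.669, 0.003]
ft_force: [0.6, 1.4, 5.6]
grip_width: 0.519
grip_force: 15.0
d [-0.2 -1.6  1.1] yaz 26.45 spin -21.55 tz [ 0.002  0.001 -1.   ] t 11.5333 q [-0.55  0.12  0.43  1.96 -0.06  1.07  0.36] f [0.6 1.4 5.6] tq [ 0.28 -0.29  0.35] w 45.1 gf 15.0
```

Clockwise comes up hard at 0.35 N m and anticlockwise turned freely, so it loosens anticlockwise.

```bash
python3 -m jog '[{"claw":30,"dx":0,"dy":0,"dz":0,"spin":-6},{"claw":30,"dx":0,"dy":0,"dz":0,"spin":-12},{"claw":30,"dx":0,"dy":0,"dz":0,"spin":-18},{"claw":30,"dx":0,"dy":0,"dz":0,"spin":-24},{"claw":30,"dx":0,"dy":0,"dz":0,"spin":-30},{"claw":30,"dx":0,"dy":0,"dz":0,"spin":-36},{"claw":30,"dx":0,"dy":0,"dz":0,"spin":-42},{"claw":30,"dx":0,"dy":0,"dz":0,"spin":-48},{"claw":30,"dx":0,"dy":0,"dz":0,"spin":-54},{"claw":30,"dx":0,"dy":0,"dz":0,"spin":-60},{"claw":30,"dx":0,"dy":0,"dz":0,"spin":-66},{"claw":30,"dx":0,"dy":0,"dz":0,"spin":-72},{"claw":30,"dx":0,"dy":0,"dz":0,"spin":-78},{"claw":30,"dx":0,"dy":0,"dz":0,"spin":-84},{"claw":30,"dx":0,"dy":0,"dz":0,"spin":-90},{"claw":30,"dx":0,"dy":0,"dz":0,"spin":-96},{"claw":30,"dx":0,"dy":0,"dz":0,"spin":-102},{"claw":30,"dx":0,"dy":0,"dz":0,"spin":-108},{"claw":30,"dx":0,"dy":0,"dz":0,"spin":-110},{"claw":30,"dx":0,"dy":0,"dz":0,"spin":-110}]' 25
python3 -c "
from h import *
to(.507,.0493,.08,48)"
python3 -m jog '[{"claw":30,"dx":0,"dy":0,"dz":-1,"spin":0},{"claw":30,"dx":0,"dy":0,"dz":-2,"spin":0},{"claw":30,"dx":0,"dy":0,"dz":-3,"spin":0},{"claw":30,"dx":0,"dy":0,"dz":-4,"spin":0}]'
python3 -c "
from h import *
to(.507,.0493,.08,48)"
```

```text
time: 13.2
position: [0.5079, 0.0492, 0.0811]
tool_rot: [-1.241, 2.885, -0.0]
ft_force: [-0.2, 0.9, 5.5]
grip_width: 0.516
grip_force: 25.0
d [0.6 0.7 1.1] yaz 136.56 spin 88.56 tz [ 0.001  0.    -1.   ] t 13.2 q [-0.43  0.12  0.3   1.95 -0.04  1.07  2.27] f [-0.2  0.9  5.5] tq [0.13 0.09 0.03] w 44.9 gf 25.0
time: 13.53
position: [0.5066, 0.0491, 0.0839]
tool_rot: [1.237, -2.886, -0.0]
ft_force: [1.5, -0.5, -0.5]
grip_width: 0.517
grip_force: 25.0
d [-0.4 -0.1  3.9] yaz 136.39 spin 88.39 tz [-0.002 -0.    -1.   ] t 13.5333 q [-0.43  0.12  0.3   1.95 -0.04  1.08  2.27] f [ 1.5 -0.5 -0.5] tq [0.06 0.05 0.01] w 45.0 gf 25.0
```

```bash
python3 -m jog '[{"claw":30,"dx":0,"dy":0,"dz":-2,"spin":0},{"claw":30,"dx":0,"dy":0,"dz":-4,"spin":0},{"claw":30,"dx":0,"dy":0,"dz":-6,"spin":0},{"claw":30,"dx":0,"dy":0,"dz":-8,"spin":0}]'
python3 -c "
from h import *
to(.507,.0493,.08,48)"
```

```text
time: 13.87
position: [0.5073, 0.0492, 0.0927]
tool_rot: [1.237, -2.888, -0.0]
ft_force: [-0.6, -0.0, -0.3]
grip_width: 0.518
grip_force: 25.0
d [ 0.2  0.3 12.7] yaz 136.38 spin 88.38 tz [-0. -0. -1.] t 13.8667 q [-0.43  0.11  0.3   1.94 -0.04  1.1   2.26] f [-0.6 -0.  -0.3] tq [0.11 0.09 0.02] w 45.0 gf 25.0
```

```bash
python3 -m jog '[{"claw":30,"dx":0,"dy":0,"dz":-8,"spin":0},{"claw":30,"dx":0,"dy":0,"dz":-20,"spin":0},{"claw":30,"dx":0,"dy":0,"dz":-35,"spin":0},{"claw":30,"dx":0,"dy":0,"dz":-50,"spin":0},{"claw":30,"dx":0,"dy":0,"dz":-65,"spin":0},{"claw":30,"dx":0,"dy":0,"dz":-80,"spin":0},{"claw":30,"dx":0,"dy":0,"dz":-92,"spin":0},{"claw":30,"dx":0,"dy":0,"dz":-98,"spin":0},{"claw":30,"dx":0,"dy":0,"dz":-100,"spin":0},{"claw":30,"dx":0,"dy":0,"dz":-100,"spin":0},{"claw":30,"dx":0,"dy":0,"dz":-100,"spin":0}]'
python3 - <<'E'
from h import *
to(.507,.0493,.08,48)
w=cam('wrist')['frame'][:,:,::-1];b=cam('side')['frame'][180:480,170:570,::-1]
cv2.imwrite('pics/f.png',np.hstack([cv2.resize(w,(400,300)),cv2.resize(b,(400,300))]))
E
```

```text
time: 14.78
position: [0.5069, 0.0492, 0.1919]
tool_rot: [1.236, -2.887, -0.0]
ft_force: [-0.5, -0.2, -0.3]
grip_width: 0.52
grip_force: 25.0
d [-2.000e-01 -1.000e-01  1.119e+02] yaz 136.37 spin 88.37 tz [-0.001 -0.    -1.   ] t 14.7833 q [-0.44  0.02  0.3   1.82 -0.01  1.3   2.24] f [-0.5 -0.2 -0.3] tq [0.03 0.11 0.03] w 45.2 gf 25.0
```

View pics/f.png

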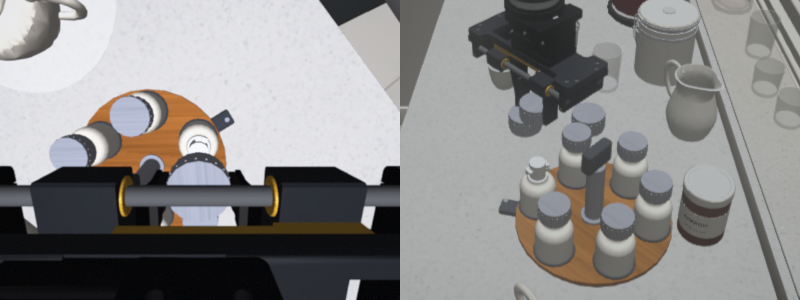

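The front bottle is open, with a bare neck at (200,138) in the wrist view and (538,165) in the side view. The cap is held upright in the jaws at (535,105), about 11 cm above where it sat, and the carousel is still in line with the pin. I hand the job in.

```bash
python3 -c "
from bench import *
print(close_job())"
```

```text
the job is handed in; nothing more can be done
None
```

The carousel is one notch anticlockwise with the next bottle at the front pin; its cap loosened anticlockwise (clockwise came up hard) and is held upright about 11 cm above where it sat, handed in at about 15 s of the 51 s; on the first try at the handle the closed fingers rested lightly on top of the bar, because the reported tool point lay about 35 mm too far ahead.

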